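Change the open paint tray from red to blue

TASK

The painter is changing from red to blue: push the red paint tray all the way home with a fingertip on its front, and only then hook a fingertip behind the lip of the shut blue tray and draw it all the way out to its stop. Pinch and lift nothing: keep the fingers off the front of the blue lip, let the tubes just ride in their trays, and never have the red and blue trays both well out at once. Leave the yellow tray shut and do not disturb the jars and eraser lying about.

Things in the scene. Friction and masses are not known exactly. Their poses are not given: they have to be found in the camera images.
- red_lip (a point): Middle of the top edge of the red tray's front lip, 38 mm above the table; moves with the tray. x points level into the case (push-home direction; the tray draws out along -x), y along the lip, z up. The lip is an upright wall 88 mm long, 10 mm thick (5 mm either side of this point), painted red all over. Behind it is the finger pocket, behind that the tube's bay
- red_pocket (a point): Middle of the floor of the finger pocket behind the lip, 14 mm above the table, 29 mm behind the lip point; moves with the tray, same axes. Pocket open above, 48 mm along x, 80 mm along y; 24 mm deep at the lip in front, 14 mm at the divider behind
- red_case: Fixed wooden case with a clear cover, 104 mm wide, top 46 mm above the table, origin on the table; same axes as the lip. Walls and cover reach from 30 mm in front of the origin to 90 mm behind it; in front lies only a low base with rails (16 mm high). Shut, the lip point is 85 mm in front of the origin
- red_tray (a joint): Travel of the red tray in m: 0 = fully home, 0.085 = drawn out to its stop. Slides stiffly (about 2 N), no spring, stays where it is left; starts 60 to 80 mm out
- red_tube_mid (a point): Middle of the loose red paint tube (about 72x32x17 mm) lying in the bay of the red tray, about 110 mm behind the lip; it only rides along
- blue_lip (a point): Middle of the top edge of the blue tray's front lip, 38 mm above the table; moves with the tray. x points level into the case (push-home direction; the tray draws out along -x), y along the lip, z up. The lip is an upright wall 88 mm long, 10 mm thick (5 mm either side of this point), painted blue all over. Behind it is the finger pocket, behind that the tube's bay
- blue_pocket (a point): Middle of the floor of the finger pocket behind the lip, 14 mm above the table, 29 mm behind the lip point; moves with the tray, same axes. Pocket open above, 48 mm along x, 80 mm along y; 24 mm deep at the lip in front, 14 mm at the divider behind
- blue_case: Fixed wooden case with a clear cover, 104 mm wide, top 46 mm above the table, origin on the table; same axes as the lip. Walls and cover reach from 30 mm in front of the origin to 90 mm behind it; in front lies only a low base with rails (16 mm high). Shut, the lip point is 85 mm in front of the origin
- blue_tray (a joint): Travel of the blue tray in m: 0 = fully home, 0.085 = drawn out to its stop. Slides stiffly (about 2 N), no spring, stays where it is left; starts about shut
- blue_tube_mid (a point): Middle of the loose blue paint tube (about 92x32x17 mm) lying in the bay of the blue tray, about 110 mm behind the lip; it only rides along
- yellow_lip (a point): Middle of the top edge of the yellow tray's front lip, 38 mm above the table; moves with the tray. x points level into the case (push-home direction; the tray draws out along -x), y along the lip, z up. The lip is an upright wall 88 mm long, 10 mm thick (5 mm either side of this point), painted yellow all over. Behind it is the finger pocket, behind that the tube's bay
- yellow_pocket (a point): Middle of the floor of the finger pocket behind the lip, 14 mm above the table, 29 mm behind the lip point; moves with the tray, same axes. Pocket open above, 48 mm along x, 80 mm along y; 24 mm deep at the lip in front, 14 mm at the divider behind
- yellow_case: Fixed wooden case with a clear cover, 104 mm wide, top 46 mm above the table, origin on the table; same axes as the lip. Walls and cover reach from 30 mm in front of the origin to 90 mm behind it; in front lies only a low base with rails (16 mm high). Shut, the lip point is 85 mm in front of the origin
- yellow_tray (a joint): Travel of the yellow tray in m: 0 = fully home, 0.085 = drawn out to its stop. Slides stiffly (about 2 N), no spring, stays where it is left; starts about shut and is to stay so
- yellow_tube_mid (a point): Middle of the loose yellow paint tube (about 72x32x17 mm) lying in the bay of the yellow tray, about 110 mm behind the lip; it only rides along
- ink_pot: Bystander: squat glass pot, yellow lid, 52 mm wide, 40 mm tall; origin at the centre of its underside
- ink_jar: Bystander: glass jar, black lid, 47 mm wide, 44 mm tall; origin at the centre of its underside
- small_jar_1: Bystander: small glass jar, yellow lid, 36 mm wide, 48 mm tall; origin at the centre of its underside
- small_jar_2: Bystander: small glass jar, yellow lid, 36 mm wide, 50 mm tall; origin at the centre of its underside
- eraser: Bystander: blue and white eraser lying on the cover of the yellow case, 18x38x11 mm; origin at the centre of its underside
Mind the look-alikes: they are no part of the job. Of the things like the part that bears red_tube_mid, leave any that is turquoise; of the rest the smaller one is meant.

How it is judged:
By the outcome, as a careful person would: the job done as asked, in the order asked, and still so for the second after the job is handed in, with the robot touching nothing.
It also fails if it takes over 45 s, if anything falls off the work surface, if the arm or the gripper's body presses on something with over 40 N, if the wrist force passes 120 N, or if a joint passes its speed limit or range.

ROBOT

A 6-joint arm with a two-finger parallel gripper is mounted at the origin on the work surface; the furniture and walls round the work are solid. World frame = base frame: x ahead of the robot, y to its left, z up, the work surface at z = 0. Lengths are in m, angles in rad, forces in N, time in s.
With the tool pointing down it reaches from about 0.35 to 0.975 m from the base axis. Payload 7.1 kg.
Tool frame: the origin (TCP) lies midway between the tips of the shut fingers; the grasp point (between the pads) lies 19 mm behind it; z points along the fingers, x is the direction in which the jaws open and shut, and the axes are right-handed (so a half turn about z gives the same grasp; the last joint's range is limited). The gripper opens to 88 mm and grips with 3 to 60 N. Pads are 20 mm wide; open, the fingers measure 115 mm over their backs; the gripper's body (75 mm by 178 mm) begins 61 mm behind the grasp point.
Start: joints at [-0.019, 0.423, 1.63, -0, 1.089, -0.019], TCP at [0.625, 0, 0.223] pointing down, gripper open.
Joint ranges: [-3, 3], [-0.9, 2.11], [0.09, 2.58], [-1.31, 4.45], [0.11, 2.69], [-2.54, 2.54]. Speed limits (rad/s): [2.39, 2.39, 3.01, 3.14, 3.14, 3.14].

INTERFACE

Orientations are given as a unit quaternion [w, x, y, z].
In Python, from station import move_pose, movel, movej, command_gripper, wait, inverse_kinematics, read_camera, camera_info, MotionError, job_done, get_time, get_joint_pos, get_qvel, get_effort, get_tcp_pos, get_ee_rot, get_ft_force, get_ft_torque, get_grip_width gives the robot as it stands. Calls block until the motion is done:
- move_pose(position, orientation): joint-space move of the TCP to a pose.
- movel(position, frame=None, v=0.15, until_force=None): straight line of the TCP; frame=None keeps the orientation; v is the mean speed in m/s. With until_force (N) it stops when the force on the tool has changed by that much, and returns True; else False.
- movej(angles): joint-space move.
- command_gripper(opening): opening from 0.0 (shut) to 1.0 (fully open); the grip force is fixed at half the most; returns when the fingers have stopped.
- wait(seconds).
- inverse_kinematics(position, orientation): joint angles nearest the present ones, or None.
- read_camera(name): name is "scene" or "side" or "wrist"; returns the picture (400x640x3 uint8, red, green, blue); there is no depth.
- camera_info(name): a dict with "intrinsics" (3x3 intrinsics, pixels), "T" (4x4, takes a point from camera to world coordinates); the wrist camera has in their place "tool_from_camera" (4x4, takes a point from camera to tool coordinates, whose origin is the TCP and whose axes are the tool frame's). Camera axes: x right, y up, looking along -z (the intrinsics and any distortion apply to the point x, -y, -z); pixel columns grow to the right and rows downward; lengths in m; the calibration is good to about 2 mm. A picture is of the moment at which its call begins: read the wrist's pose just before it. camera_info takes no time and is no camera call.
A pose or a line that the arm cannot do raises MotionError and nothing moves.
- job_done(): hands the job in, once; it reports no verdict.
Readings, each from a call of its own:
- get_time(): time.
- get_joint_pos(): joint angles.
- get_qvel(): joint speeds.
- get_effort(): joint torques, N m.
- get_tcp_pos(): TCP position.
- get_ee_rot(): TCP orientation.
- get_ft_force(): force on the tool from outside, world axes, zero at the start.
- get_ft_torque(): the same for the moment, N m.
- get_grip_width(): opening from 0.0 (shut) to 1.0 (fully open).
Only numpy, scipy, OpenCV 4.12 (cv2) and the standard library are available. Lean on these libraries where they do the work, as an engineer would, in place of code of your own. Each camera call takes 0.05 s, during which the arm holds its last target.

## Working session

There is one attempt and no reset: what is moved stays moved. The work goes in short steps, each a Python script; the robot and the scene stay as the last script left them, time stands still between calls to the robot, and variables do not carry over. Pictures are saved under pics/ and viewed, and the job is handed in when it is done.

```bash
mkdir -p pics; ls; python3 - <<'E'
from station import *
import cv2
for n in ["scene","side","wrist"]:
    im=read_camera(n); cv2.imwrite(f"pics/{n}0.png",im[:,:,::-1])
    print(n,{k:(v.round(4).tolist() if hasattr(v,'round') else v) for k,v in camera_info(n).items()})
print(get_time(),get_tcp_pos(),get_ee_rot(),get_ft_force())
E
```

```text
pics
scene {'intrinsics': [[365.0848, 0.0, 320.1178], [0.0, 365.0848, 195.6257], [0.0, 0.0, 1.0]], 'T': [[0.7649, 0.278, -0.581, -0.0231], [-0.644, 0.3172, -0.6962, -0.6399], [-0.0093, 0.9067, 0.4217, 0.4372], [0.0, 0.0, 0.0, 1.0]]}
side {'intrinsics': [[463.3427, 0.0, 318.6561], [0.0, 463.3427, 196.205], [0.0, 0.0, 1.0]], 'T': [[-0.8988, 0.2641, -0.35, 0.1647], [-0.4378, -0.5814, 0.6858, 0.6994], [-0.0224, 0.7696, 0.6382, 0.7101], [0.0, 0.0, 0.0, 1.0]]}
wrist {'intrinsics': [[350.6525, 0.0, 322.5623], [0.0, 350.6525, 204.9223], [0.0, 0.0, 1.0]], 'tool_from_camera': [[1.0, -0.0003, -0.0004, 0.0015], [-0.0004, -0.9661, -0.2581, -0.0705], [-0.0004, 0.2581, -0.9661, -0.1614], [0.0, 0.0, 0.0, 1.0]]}
0.15 [6.24566302e-01 3.82304718e-05 2.22077193e-01] [-1.02861899e-05  9.99999821e-01  7.28152643e-06 -5.98247246e-04] [ 0.04920041 -0.25269487  0.46419519]
```

View pics/scene0.png

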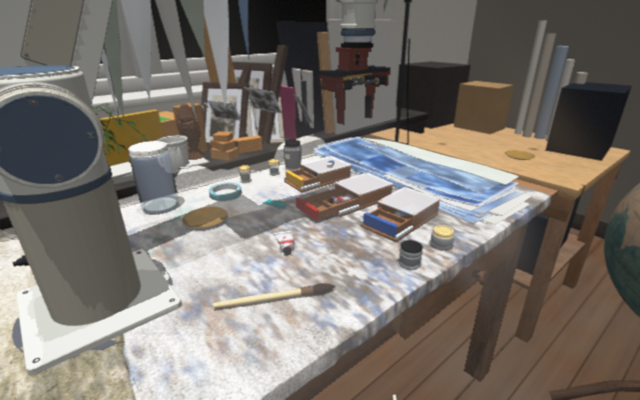

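View pics/side0.png

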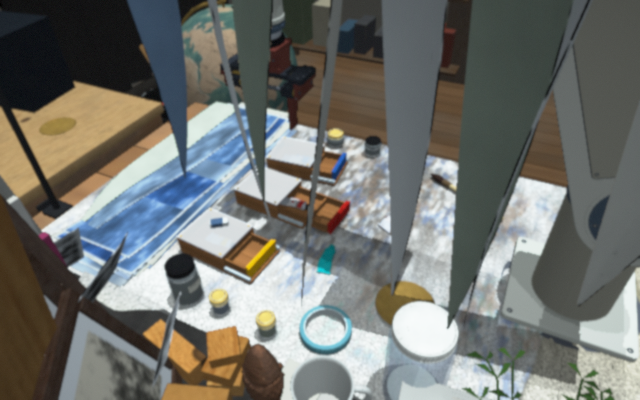

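View pics/wrist0.png

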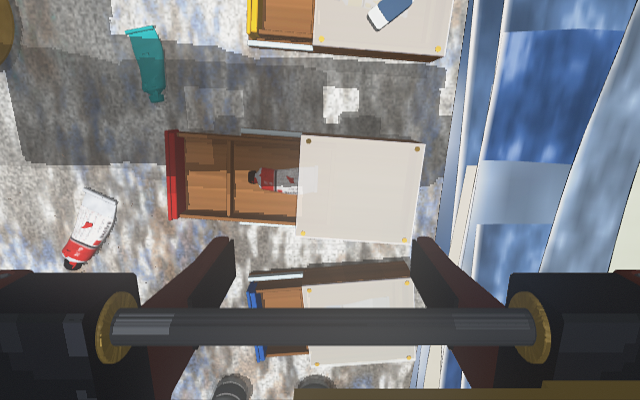

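The wrist view shows three cases. The red lip is at about (172,173) and drawn out, the blue lip at (256,325) shut, and the yellow lip at (250,15) shut. There are three tubes near the red one:
- The small red/white tube in the red bay at (275,180). It's the smaller of the two red ones and in the bay, so it is the one meant.
- A larger red/white tube on the table at (90,230), to be left alone.
- A turquoise tube at (148,62), to be left alone.

Next I'll measure.

```bash
cat > h.py <<'E'
from station import *
import numpy as np, cv2
from scipy.spatial.transform import Rotation as R
def campose(n):
    ci=camera_info(n)
    if n!="wrist": return ci["intrinsics"],ci["T"]
    q=get_ee_rot(); T=np.eye(4); T[:3,:3]=R.from_quat([q[1],q[2],q[3],q[0]]).as_matrix(); T[:3,3]=get_tcp_pos()
    return ci["intrinsics"],T@ci["tool_from_camera"]
def px2w(K,T,uv,z):
    d=np.array([(uv[0]-K[0,2])/K[0,0],-(uv[1]-K[1,2])/K[1,1],-1.]); d=T[:3,:3]@d
    return T[:3,3]+d*(z-T[2,3])/d[2]
def w2px(K,T,p):
    c=T[:3,:3].T@(np.asarray(p)-T[:3,3]); return np.array([K[0,2]-K[0,0]*c[0]/c[2],K[1,2]+K[1,1]*c[1]/c[2]])
def snap(n,name):
    K,T=campose(n); im=read_camera(n); cv2.imwrite(f"pics/{name}.png",im[:,:,::-1]); return K,T,im
E
python3 - <<'E'
from h import *
def look(im,s): 
    im=im[:,:,::-1]; cv2.imwrite(f"pics/{s}.png",im)
K,T=campose("wrist")
im=cv2.imread("pics/wrist0.png")
cv2.imwrite("pics/crop0.png",cv2.resize(im[110:380,40:440],None,fx=2,fy=2,interpolation=cv2.INTER_CUBIC))
for s,uv,z in [("red lip l",(172,131),.038),("red lip r",(173,218),.038),("cov fl",(302,135),.046),("cov bl",(424,143),.046),("cov br",(414,243),.046),("cov fr",(294,236),.046),("blue l",(250,283),.038),("blue r",(258,360),.038),("ycov",(314,46),.046),("ylip",(250,40),.038),("rtube",(70,265),.0),("bcov fl",(305,283),.046),("bcov fr",(310,366),.046)]: print(s,px2w(K,T,uv,z).round(4))
E
```

```text
red lip l [0.4805 0.0521 0.038 ]
red lip r [ 0.4719 -0.0358  0.038 ]
cov fl [0.6065 0.0489 0.046 ]
cov bl [0.7224 0.0415 0.046 ]
cov br [ 0.7198 -0.0599  0.046 ]
cov fr [ 0.5968 -0.0524  0.046 ]
blue l [ 0.5473 -0.1094  0.038 ]
blue r [ 0.5514 -0.2074  0.038 ]
ycov [0.6183 0.1266 0.046 ]
ylip [0.5602 0.1329 0.038 ]
rtube [ 0.3262 -0.1059  0.    ]
bcov fl [ 0.6074 -0.1052  0.046 ]
bcov fr [ 0.6118 -0.2089  0.046 ]
```

View pics/crop0.png

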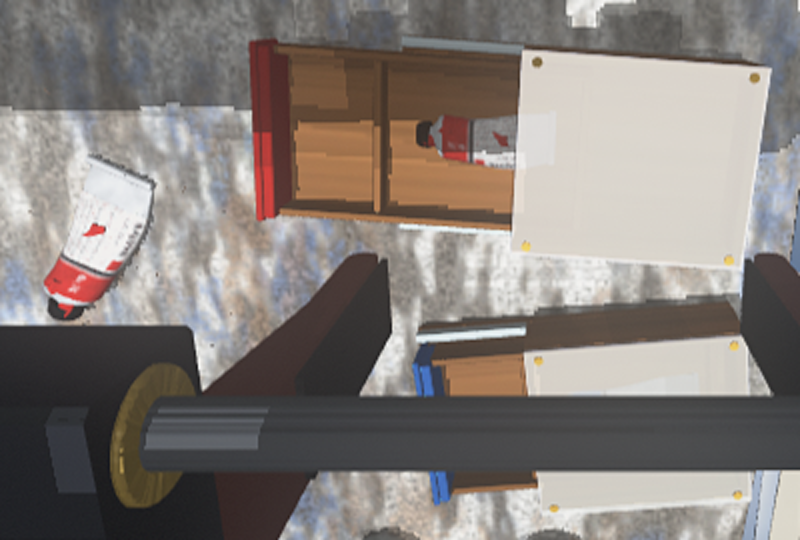

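```bash
python3 - <<'E'
from h import *
M=np.array([[0,1,0],[1,0,0],[0,0,-1.]]) # tool x=+y, y=+x, z=-z
q=R.from_matrix(M).as_quat(); q=[q[3],q[0],q[1],q[2]]; print(q)
command_gripper(0.0)
print(inverse_kinematics([.68,-.06,.26],q))
move_pose([.68,-.06,.26],q)
K,T,im=snap("wrist","w1"); np.savez("w1.npz",K=K,T=T)
cv2.imwrite("pics/w1b.png",cv2.resize(im[:300,100:500,::-1],None,fx=2,fy=2,interpolation=cv2.INTER_CUBIC))
print(get_time(),get_joint_pos(),get_tcp_pos(),get_ft_force())
E
```

```text
[np.float64(0.0), np.float64(0.7071067811865475), np.float64(0.7071067811865475), np.float64(0.0)]
[-1.05440529e-01  4.72825835e-01  1.45967272e+00 -4.44089210e-16
  1.20909409e+00 -1.67623686e+00]
3.0083 [-1.05240089e-01  4.72818659e-01  1.46004014e+00  2.73654629e-05
  1.20906358e+00 -1.67547941e+00] [ 0.67982027 -0.05983548  0.25984838] [ 0.17359237  0.08001786 -0.58366411]
```

View pics/w1.png

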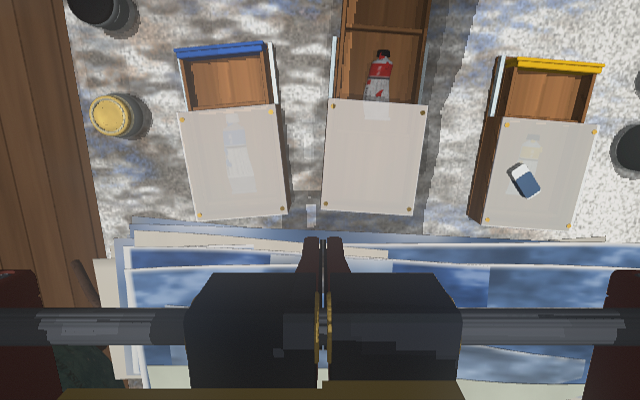

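View pics/w1b.png

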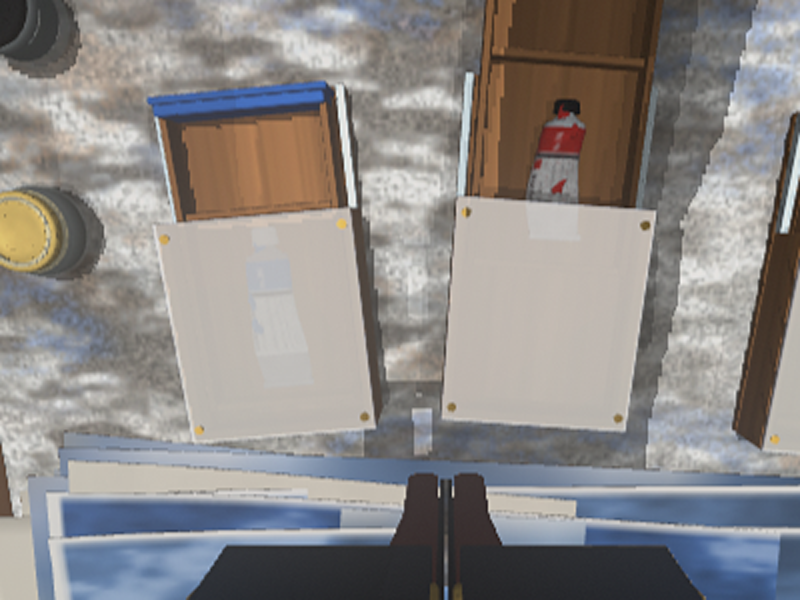

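```bash
cat > fit.py <<'E'
from h import *
from scipy.optimize import least_squares
d=np.load("w1.npz");K,T=d["K"],d["T"]
def fit(pts,g):
    W=np.array([px2w(K,T,(100+u/2,v/2),.046)[:2] for u,v in pts])
    L=np.array([[-.03,-.052],[-.03,.052],[.09,-.052],[.09,.052]])
    def f(p):
        c,s=np.cos(p[2]),np.sin(p[2]); return (L@np.array([[c,s],[-s,c]])+p[:2]-W).ravel()
    r=least_squares(f,g); return r.x,(r.fun*1000).round(1)
b,rb=fit([(152,226),(351,207),(193,442),(377,427)],[.63,-.15,.0])
r,rr=fit([(457,198),(656,210),(441,419),(627,432)],[.63,0,-.07])
np.savez("fit.npz",b=b,r=r)
print("blue",b,rb,"\nred",r,rr)
for n,p in(("b",b),("r",r)): print(n,"shut lip",p[:2]-.085*np.array([np.cos(p[2]),np.sin(p[2])]))
for u,v in [(148,98),(326,82)]: print("blue front-top edge",px2w(K,T,(100+u/2,v/2),.038).round(4))
E
python3 fit.py
```

```text
blue [ 0.63687027 -0.15710199  0.08759592] [-1.2 -0.2 -0.9  0.1  1.2 -0.   0.8  0.2] 
red [ 0.63115778 -0.00418013 -0.06517465] [-1.1 -0.6 -0.2  0.7  1.  -0.   0.2 -0.1]
b shut lip [ 0.55219617 -0.16453813]
r shut lip [0.54633825 0.00135579]
blue front-top edge [ 0.5502 -0.2098  0.038 ]
blue front-top edge [ 0.5427 -0.1195  0.038 ]
```

The fit is consistent: the cover corners agree within about 1.2 mm, and the blue lip edge lies where a shut tray should be. Next I'll push red home.

```bash
cat >> h.py <<'E'
def quat(yaw):
    M=R.from_euler('z',yaw).as_matrix()@np.array([[0,1,0],[1,0,0],[0,0,-1.]])
    q=R.from_matrix(M).as_quat(); return [q[3],q[0],q[1],q[2]]
def at(p,s,y,z):
    c,n=np.cos(p[2]),np.sin(p[2]); return [p[0]+s*c-y*n,p[1]+s*n+y*c,z]
def s_of(p):
    t=get_tcp_pos(); return (t[0]-p[0])*np.cos(p[2])+(t[1]-p[1])*np.sin(p[2])
E
python3 - <<'E'
from h import *
r=np.load("fit.npz")["r"]
q=quat(r[2])
move_pose(at(r,-.192,0,.15),q)
movel(at(r,-.192,0,.022),v=.12)
print("down",get_tcp_pos(),get_ft_force(),get_time())
K,T,im=snap("side","s1"); cv2.imwrite("pics/s1b.png",cv2.resize(im[100:300,200:400,::-1],None,fx=3,fy=3))
hit=movel(at(r,-.150,0,.022),v=.05,until_force=1.5)
print("contact",hit,s_of(r),get_ft_force())
E
```

```text
down [0.44005186 0.00830577 0.02243974] [-0.68978558  0.44626696  0.38353373] 5.2833
contact True -0.1727144093897141 [0.30151769 0.00158652 0.03309632]
```

View pics/s1b.png

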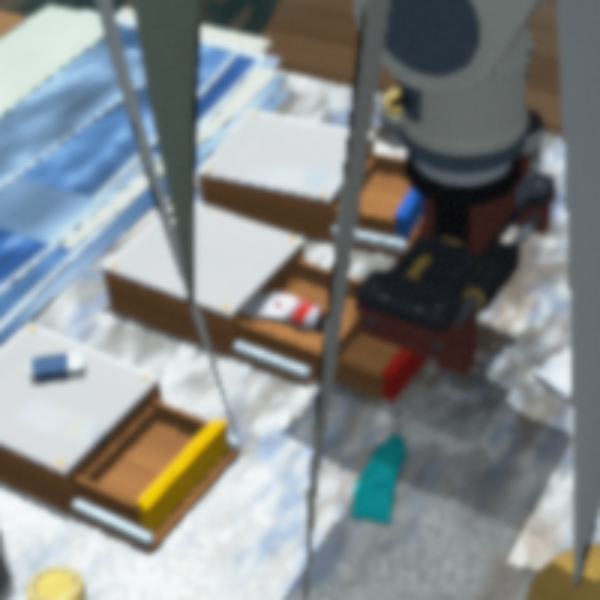

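The side picture shows the shut fingers just in front of the red lip (about 400,370 in the crop), clear of the turquoise tube. Contact came at a point that means the tray is about 73 mm out. Pushing.

```bash
python3 - <<'E'
from h import *
r=np.load("fit.npz")["r"]
hit=movel(at(r,-.112,0,.022),v=.06,until_force=15)
print(hit,s_of(r),get_ft_force(),get_time())
hit=movel(at(r,-.085,0,.022),v=.03,until_force=12)
print(hit,s_of(r),get_ft_force(),get_time())
E
```

```text
False -0.11161453895801256 [-0.05695351 -0.44501401  0.12140145] 7.025
True -0.10350852624296751 [-0.6929529  -0.44459594  0.75427274] 7.5167
```

```bash
python3 - <<'E'
from h import *
r=np.load("fit.npz")["r"]
hit=movel(at(r,-.080,0,.022),v=.03,until_force=20)
print(hit,s_of(r),get_tcp_pos(),get_ft_force(),get_time())
wait(.1);print(s_of(r),get_ft_force())
movel(at(r,-.135,0,.022),v=.1)
movel(at(r,-.135,0,.12),v=.2)
move_pose([.66,-.06,.26],quat(0))
K,T,im=snap("wrist","w2"); np.savez("w2.npz",K=K,T=T)
cv2.imwrite("pics/w2b.png",cv2.resize(im[:300,100:500,::-1],None,fx=2,fy=2,interpolation=cv2.INTER_CUBIC))
b=np.load("fit.npz")["b"]
for p in (b,r):
  print([w2px(K,T,at(p,-.085+dx,dy,.038)).round(0).tolist() for dx in(-.005,.005) for dy in(-.044,.044)])
print(get_time())
E
```

```text
True -0.10364173402591809 [0.52772642 0.00242173 0.0206407 ] [-0.39546472 -1.14084426 -0.14830474] 7.9
-0.10376753158780189 [ 0.99435164 -0.24110287  0.62903145]
[[176.0, 73.0], [262.0, 65.0], [178.0, 83.0], [263.0, 76.0]]
[[339.0, 60.0], [425.0, 66.0], [339.0, 71.0], [424.0, 77.0]]
10.05
```

View pics/w2b.png

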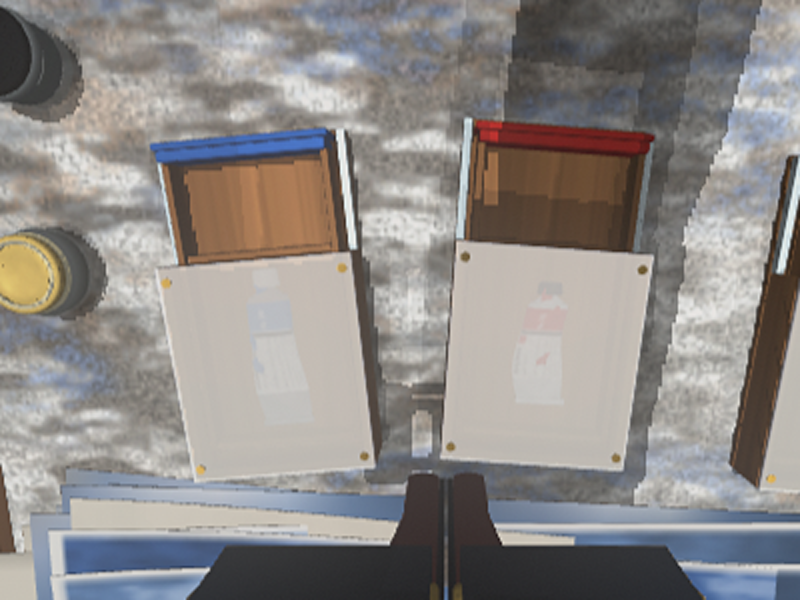

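The red lip's front edge lands on the predicted shut position, (478,120) to (650,132) in the crop, and two pushes stopped at the same point, so red is home. Next I'll hook blue.

```bash
python3 - <<'E'
from h import *
b=np.load("fit.npz")["b"]
q=quat(b[2])
move_pose(at(b,-.055,0,.12),q)
hit=movel(at(b,-.055,0,.021),v=.08,until_force=8)
print("down",hit,get_tcp_pos(),get_ft_force(),get_time())
if hit: raise SystemExit
hit=movel(at(b,-.140,0,.021),v=.06,until_force=15)
print(hit,s_of(b),get_ft_force(),get_time())
hit=movel(at(b,-.175,0,.021),v=.03,until_force=12)
print(hit,s_of(b),get_tcp_pos(),get_ft_force(),get_time())
E
```

```text
down False [ 0.58251982 -0.16202516  0.02157232] [-0.215471    0.96970342 -0.38392999] 12.225
False -0.1400866935629351 [-0.71102377  0.00104116 -0.28085393] 13.7917
True -0.15510821523628085 [ 0.48238823 -0.17102989  0.02110526] [1.24221937 0.53902423 1.1399206 ] 14.45
```

```bash
python3 - <<'E'
from h import *
b=np.load("fit.npz")["b"];r=np.load("fit.npz")["r"]
hit=movel(at(b,-.185,0,.021),v=.03,until_force=20)
print(hit,s_of(b),get_tcp_pos(),get_ft_force(),get_time())
movel(at(b,-.143,0,.021),v=.05)
print(get_ft_force())
movel(at(b,-.143,0,.13),v=.15)
move_pose([.60,-.06,.28],quat(0))
K,T,im=snap("wrist","w3"); snap("side","s3"); snap("scene","c3")
cv2.imwrite("pics/w3b.png",cv2.resize(im[:300,100:500,::-1],None,fx=2,fy=2,interpolation=cv2.INTER_CUBIC))
for p,o in ((b,-.085),(r,0)):
  print([((w2px(K,T,at(p,-.085+o+dx,dy,.038))-[100,0])*2).round(0).tolist() for dx in(-.005,.005) for dy in(-.044,.044)])
print(get_time(),get_tcp_pos())
E
```

```text
True -0.1550297440995105 [ 0.48249267 -0.17132215  0.02119841] [0.65384949 1.01100473 0.77195532] 14.825
[-0.06421136  1.26180347  0.4247475 ]
[[151.0, 100.0], [315.0, 84.0], [154.0, 120.0], [318.0, 105.0]]
[[477.0, 240.0], [634.0, 251.0], [476.0, 258.0], [632.0, 269.0]]
17.1 [ 0.59858401 -0.06085337  0.27810829]
```

View pics/w3b.png

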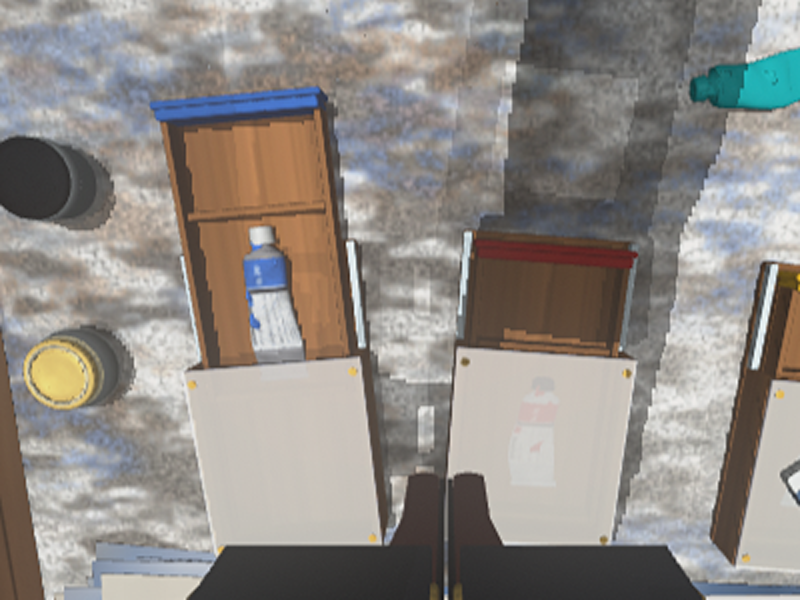

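View pics/s3.png

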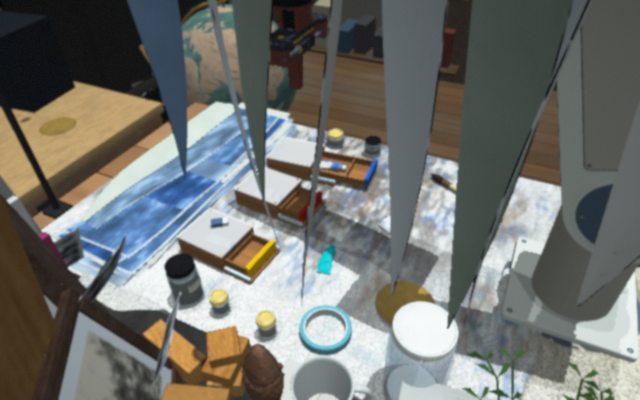

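Blue is out: the two pulls stopped at the same point and the lip is near the predicted position. The red stop came about 3 mm early if the finger half-width is 10 mm, so I'll check it against yellow from above.

```bash
python3 - <<'E'
from h import *
r=np.load("fit.npz")["r"]
move_pose([.62,.05,.24],quat(0))
K,T,im=snap("wrist","w4"); np.savez("w4.npz",K=K,T=T)
cv2.imwrite("pics/w4b.png",cv2.resize(im[60:240,210:460,::-1],None,fx=3.2,fy=3.2,interpolation=cv2.INTER_CUBIC))
cv2.imwrite("pics/w4c.png",im[:,:,::-1]); print(get_time())
E
```

```text
17.6917
```

View pics/w4b.png

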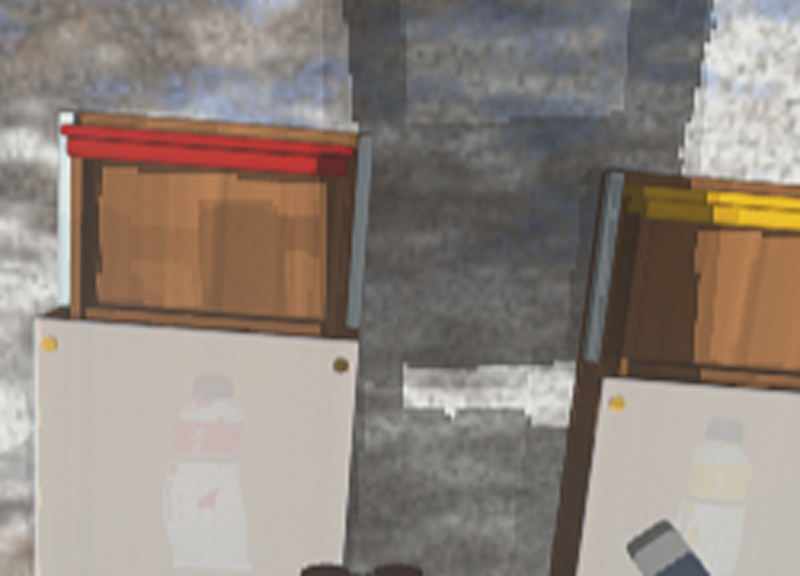

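View pics/w4c.png

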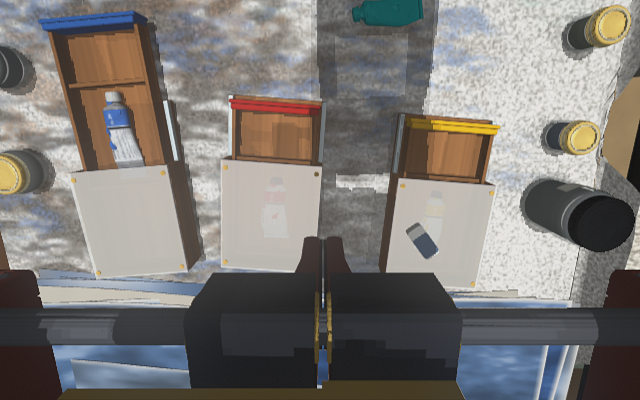

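```bash
python3 - <<'E'
from h import *
print(get_ft_force(),get_qvel().round(4)); job_done()
E
```

```text
[-0.37389006  0.50760443  0.54319688] [-0.0179 -0.0142 -0.0059  0.0004  0.001   0.0023]
the job is handed in; nothing more can be done
```

I pushed the red tray home with the shut fingertips on its front. Only then did I hook them behind the blue lip and draw the blue tray out to its stop. I backed the fingers off inside the pocket, lifted clear and handed the job in at about 18 s, with the arm touching nothing.

**Red:** two pushes met the stop at the same place (0.1 mm apart). The lip-to-cover distance matches the shut yellow tray within about 1 mm.

**Blue:** two pulls met the stop at the same place (0.1 mm apart). In the picture the lip sits about 2 mm from the position predicted for full travel, which is about the calibration accuracy.

**Disagreement:** the red stop came about 3 mm sooner than a 20 mm wide finger would predict. I put that down to finger thickness and calibration, because the picture showed the tray home.

**Everything else:** in the last pictures yellow is still shut, the red and blue tubes ride in their trays, and the jars, eraser and turquoise tube look where they were. I did not measure those, and the table's red tube was out of view in the last wrist picture.

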